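# Show which thread goes on the hook

## Task

Film a short pointer for a fly-tying lesson: press the big button of the camera remote fully down to start the recording and let it come up again; then point at the widest spool in the tray, fingers pointing down with their tips two to three centimetres straight above the middle of its top, and stay there for two full seconds. Then point in the same way at the eye at the free end of the brass hook in the vise, stay there two seconds, and finish still pointing at it. Do not touch the vise, the tray or anything standing loose, and do not pass low over the other two spools or point at them.

Things in the scene. Friction and masses are not known exactly. Their poses are not given: they have to be found in the camera images.
- rec (a joint): travel of the remote's button: 0 up, 0.006 m fully down; a spring of about 4 N at full travel brings it back up
- rec_top (a point): centre of the top face of the remote's round grey button, 32 mm across, in a small flat black housing fixed on the bench; it is pressed straight down (-z) and this point goes down with it
- spool_wide_top (a point): centre of the top face of the widest spool, the one to point at: 48 mm across, 30 mm tall, standing loose in the tray; z up
- spool_wide: the widest spool (48 mm across, 30 mm tall, black flanges, grey thread); origin at the centre of its underside; leave untouched
- spool_mid: middle spool, not to be pointed at: 36 mm across, 40 mm tall, same materials; origin at the centre of its underside, standing loose in the tray; leave untouched
- spool_slim: slimmest and tallest spool, not to be pointed at: 28 mm across, 50 mm tall, same materials; origin at the centre of its underside, standing loose in the tray; leave untouched
- spool_mid_top (a point): centre of the middle spool's top face, 40 mm above its underside; z up
- spool_slim_top (a point): centre of the slim spool's top face, 50 mm above its underside; z up
- tray: wooden tray fixed on the bench, 85 (x) by 215 (y) by 12 mm tall, floor 5 mm thick; origin at the centre of its underside; the spools stand in a row along its y, about 66 mm apart and within 10 mm of its middle line, in any order
- vise: fly-tying vise fixed on the bench, top of its clamp 160 mm high: dark steel foot 100 (x) by 90 (y) mm, thin post, black head, jaws pointing along its own -y; origin at bench height below the root of the jaws, the foot reaching from -40 to 60 mm in x and -30 to 60 mm in y from it; leave untouched
- hook_eye (a point): centre of the eye, a lying brass wire loop 16 mm across (wire 4 mm) at the free end of the hook held in the jaws, 162 mm above the bench, 85 mm along the vise's -y from its origin; z up; nothing of the vise stands higher than this wire's top (164 mm)
- jar: bystander: closed jar with a black cap, 44 mm across, 55 mm tall, loose on the bench; origin at the centre of its underside
- stacker: bystander: brass hair stacker (a small upright tube), 36 mm across at the foot, 70 mm tall, loose on the bench; origin at the centre of its underside
There are look-alikes about, which are no part of the job. What is shaped like the part that bears rec but blue or purple is not meant.

How it is judged:
By the outcome, as a careful person would: the job done as asked, in the order asked, and still so for the second after the job is handed in, with the robot touching nothing.
It also fails if it takes over 54 s, if anything falls off the work surface, if the arm or the gripper's body presses on something with over 40 N, if the wrist force passes 120 N, or if a joint passes its speed limit or range.

## Robot

A 6-joint arm with a two-finger parallel gripper is mounted at the origin on the work surface. World frame = base frame: x ahead of the robot, y to its left, z up, the work surface at z = 0. Lengths are in m, angles in degrees, forces in N, time in s.
With the tool pointing down it reaches from about 0.425 to 0.925 m from the base axis. Payload 12.5 kg.
Tool frame: the origin (TCP) lies between the finger pads, 19 mm behind the fingertips; this is the grasp point; z points along the fingers, y is the line along which they close (so a half turn about z gives the same grasp; the last joint's range is limited). The gripper opens to 85 mm and grips with 20 to 120 N. Pads are 22 mm wide; open, the fingers measure 114 mm over their backs; the gripper's body (76 mm by 85 mm) begins 54 mm behind the grasp point. The pads swing forward as they close: fully open they stand 13 mm farther back than shut.
Start: joints at [66.2, 28.126, 89.318, -0, 62.55, -6.05], TCP at [0.191, 0.595, 0.25] pointing down, gripper open.
Joint ranges: [-177.58, 177.58], [-47.91, 125.51], [2.72, 160], [-65.01, 245.01], [3.68, 167.84], [-153.87, 153.87]. Speed limits (degrees/s): [127.2, 127.2, 159.86, 180, 180, 180].

## Interface

Orientations are given as [roll, pitch, yaw] about the fixed x, y, z axes, in that order (R = Rz(yaw) Ry(pitch) Rx(roll)).
In Python, from plant import r gives the robot as it stands.
- The arm moves only by the tool apply_moves, never from a script. Its argument "deltas" is one flat list of numbers, 6 for each row, row after row: the shift along the tool's x, y, z in m, then the turn, a rotation vector about the tool's x, y, z in degrees. In form: [x, y, z, ax, ay, az, x, y, z, ax, ay, az, ...]. A call has exactly 5 rows; each row shifts and turns the commanded pose from where the row before left it, along the tool's axes as they then stand; what a row does not reach is not made up. A row lasts 1/10 s, in which the tool goes at most 50 mm and 8.59 degrees, less where a joint would pass 70% of its speed; a pose out of reach is approached as far as the arm can. A call with a gripper value outside its range is refused whole. "claw" is the gripper command: -1 is shut, 1 is fully open, values between are in proportion, set as the call begins (left out, the last holds). The fingers move at their own pace and stop on an object; "newtons" is the grip in N (left out, the last holds). Time passes only in rows, so rows that do not move let the fingers close, or fill a call up. It gives the time, the measured TCP pose, the force, the opening and the grip force at its end, in the units of the state.
- r.sense(): the state, without advancing time (a new reading comes with each control period).
- r.camera(name): name is "scene" or "top" or "wrist"; returns the picture (400x640x3 uint8, blue, green, red); there is no depth.
- r.camera_model(name): a dict with "K" (3x3 intrinsics, pixels), "dist" ([k1, k2, p1, p2, k3] as OpenCV has them; the pictures are not rectified), "xyz" and "orientation" of the camera in the world. Camera axes: x right, y down, z forward; pixel columns grow to the right and rows downward; lengths in m; the calibration is good to about 2 mm. A picture is of the moment at which its call begins: read the wrist's pose just before it. camera_model takes no time and is no camera call; for the wrist camera it gives the pose at the moment of the call.
- r.finish_job(): hands the job in; it is judged then, once.
The state is a dict: "time_s": time; "joint_pos": joint angles; "qvel": joint speeds; "tau": joint torques, N m; "eef_pos": TCP position; "ee_rot": TCP orientation; "contact_force": force on the tool from outside, world axes, zero at the start; "wrist_torque": the same for the moment, N m; "opening": opening from 0.0 (shut) to 1.0 (fully open); "gripper_force": force on a finger pad.
Only numpy, scipy, OpenCV 4.12 (cv2) and the standard library are available. Lean on these libraries where they do the work, as an engineer would, in place of code of your own. Each camera call takes 0.05 s, during which the arm holds its last target. There are 200 camera calls.

## Working session

There is one attempt and no reset: what is moved stays moved. The work goes in short steps, Python scripts to look and compute and a tool call to move; the robot and the scene stay as the last step left them, time stands still between calls to the robot, and variables do not carry over. Pictures are saved under pics/ and viewed, at most 10 in all, crops included, and the job is handed in when it is done.

Besides the shell and the picture viewer there is one more tool, called after "Request:" in YAML: its name, and indented under it one key for each argument. apply_moves: Moves the arm, as the interface text tells. Its arguments: {"type":"object","properties":{"deltas":{"type":"array"},"claw":{"type":"number"},"newtons":{"type":"number"}},"required":["deltas"]}

```bash
mkdir -p pics
cat > h.py <<'E'
import numpy as np, cv2
from scipy.spatial.transform import Rotation as R
from plant import r
def rot(m):
    return R.from_euler('xyz', m["orientation"], degrees=True).as_matrix()
def ray(m,uv):
    p=cv2.undistortPoints(np.array([[uv]],float),np.array(m["K"],float),np.array(m["dist"],float))[0,0]
    return np.array(m["xyz"]), rot(m)@np.array([p[0],p[1],1])
def onz(m,uv,z):
    o,d=ray(m,uv); return o+d*(z-o[2])/d[2]
def proj(m,P):
    Rm=rot(m); rv=cv2.Rodrigues(Rm.T)[0]; t=-Rm.T@np.array(m["xyz"])
    return cv2.projectPoints(np.array([P],float),rv,t,np.array(m["K"],float),np.array(m["dist"],float))[0][0,0]
E
python3 - <<'E'
from h import *
for n in("scene","top"):
    im=r.camera(n); cv2.imwrite(f"pics/{n}0.png",im); m=r.camera_model(n); print(n,m)
print(r.sense())
E
```

```text
scene {'K': array([[490.65883455,   0.        , 317.75570463],
       [  0.        , 490.65883455, 195.87006736],
       [  0.        ,   0.        ,   1.        ]]), 'dist': array([0.02617383, 0.        , 0.        , 0.        , 0.        ]), 'xyz': array([ 1.15642972, -0.18259398,  0.97318802]), 'orientation': array([-142.99849981,   -0.94869686,   74.77365129])}
top {'K': array([[497.10288688,   0.        , 322.27112698],
       [  0.        , 497.10288688, 191.59458025],
       [  0.        ,   0.        ,   1.        ]]), 'dist': array([-0.07286317,  0.        ,  0.        ,  0.        ,  0.        ]), 'xyz': array([ 0.30701006, -0.00247697,  1.34517208]), 'orientation': array([-169.87630624,    0.38919474,  -90.39493974])}
{'time_s': 0.1, 'joint_pos': array([ 6.61994356e+01,  2.81613394e+01,  8.93457602e+01,  4.93802683e-05,
        6.25487619e+01, -6.05036542e+00]), 'qvel': array([-0.04649856, -0.09624496, -0.04818372, -0.06823885, -0.02140415,
        0.05422225]), 'tau': array([ 1.66691181e-03, -6.19443727e+01, -2.62026376e+01, -1.37461248e-04,
        2.86296105e-03,  1.01400957e-05]), 'eef_pos': array([0.19045072, 0.59509747, 0.24948441]), 'ee_rot': array([-1.79944454e+02, -5.93149329e-03,  1.62249775e+02]), 'contact_force': array([ 0.19763079, -0.46312633,  0.15123347]), 'wrist_torque': array([-0.04223723, -0.03670705, -0.00043693]), 'gripper_force': 0.0, 'opening': 1.0017886418710051}
```

View pics/scene0.png

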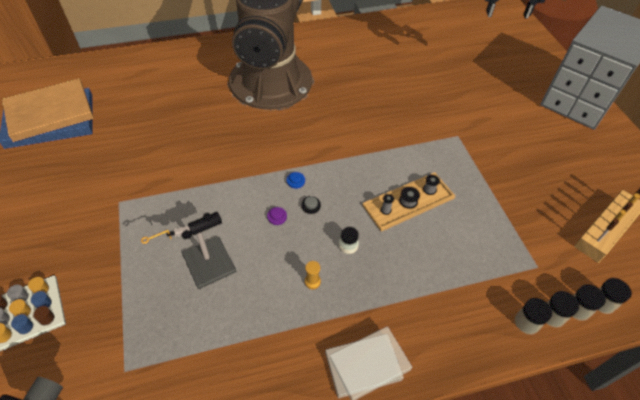

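View pics/top0.png

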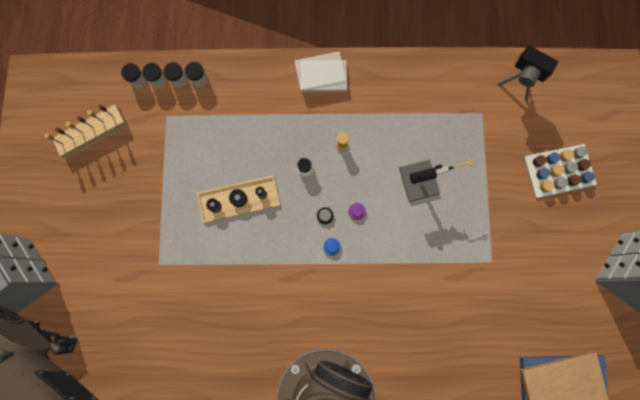

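The scene view shows the remote's grey button near (311,204), the tray near (408,198) and the brass eye near (145,241). In the top view the button is near (325,215). The spools are near (213,205), (238,198, which looks widest) and (261,192), and the eye is near (472,162). I'll enlarge these parts.

Run:
```python
from h import *
t=cv2.imread("pics/top0.png"); s=cv2.imread("pics/scene0.png")
def c(im,x,y,w=80,h=60): return cv2.resize(im[y:y+h,x:x+w],(400,300),interpolation=cv2.INTER_CUBIC)
cv2.imwrite("pics/crop0.png",np.vstack([np.hstack([c(t,198,165),c(t,410,135)]),np.hstack([c(s,370,165),c(s,130,205)])]))
def px(n,im,roi,f):
    x,y,w,h=roi; m=f(im[y:y+h,x:x+w].astype(int)).astype(np.uint8)
    k,l,st,ce=cv2.connectedComponentsWithStats(m)
    for i in range(1,k):
        if st[i,4]>8: print(n,(ce[i]+[x,y]).round(1),st[i]+[x,y,0,0,0])
brass=lambda a:(a[...,2]-a[...,0]>70)&(a[...,2]>130)
dark=lambda a:a.max(-1)<60
px("eye top",t,(435,150,50,30),brass); px("eye sc",s,(130,220,60,35),brass)
px("spools top",t,(198,175,85,50),dark); px("spools sc",s,(365,170,90,60),dark)
px("btn top",t,(310,200,30,30),dark); px("btn sc",s,(298,190,28,28),dark)
```

```text
eye sc [152.3 236.7] [141 230  28  14 100]
spools top [260.5 192.6] [256 188  10  10  46]
spools top [238.  198.1] [230 190  17  17 173]
spools top [214.1 205.6] [208 199  13  13  96]
spools sc [430.6 181.6] [423 175  16  18 108]
spools sc [408.5 195.4] [400 188  19  19 203]
spools sc [387.8 198.9] [384 195  10   8  51]
btn top [325.7 220.2] [318 214  15  10  43]
btn sc [309.6 207.3] [302 198  18  15 104]
```

View pics/crop0.png

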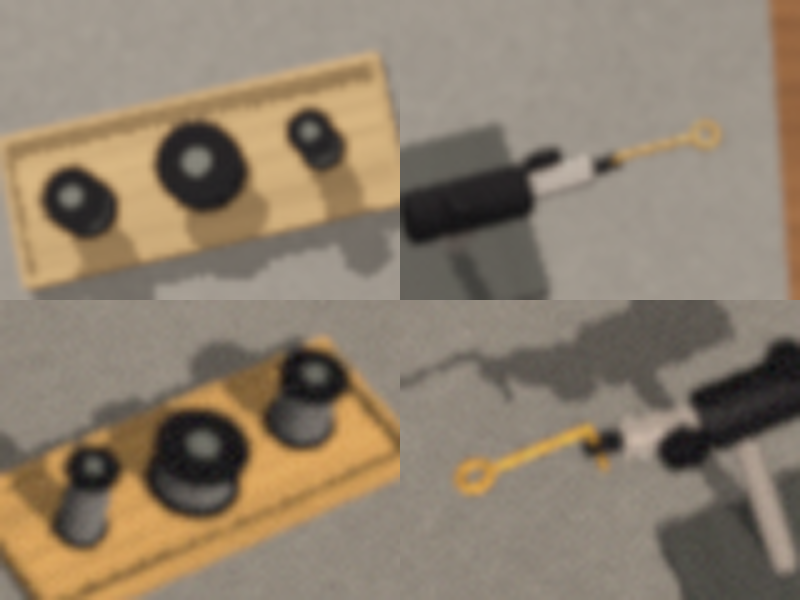

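The wide spool's hub is at top (237.1,197.3) and scene (410.2,193.6). The mid hub is at (211.8,204.0) and (432.6,179.4), the slim hub at (259.6,191.0) and (388.2,198.0). The eye is at (470.8,161.2) and (144.6,239.8). Next I triangulate these and find the button.

Run:
```python
from h import *
t=cv2.imread("pics/top0.png"); s=cv2.imread("pics/scene0.png")
T=r.camera_model("top");S=r.camera_model("scene")
def tri(a,b):
    o1,d1=ray(T,a);o2,d2=ray(S,b)
    A=np.stack([d1,-d2],1);x=np.linalg.lstsq(A,o2-o1,rcond=None)[0]
    p,q=o1+d1*x[0],o2+d2*x[1]; return ((p+q)/2).round(4),np.linalg.norm(p-q).round(4)
for n,a,b,z in(("wide",(237.1,197.3),(410.2,193.6),.035),("mid",(211.8,204),(432.6,179.4),.045),("slim",(259.6,191),(388.2,198),.055),("eye",(470.8,161.2),(144.6,239.8),.162)):
    print(n,tri(a,b),onz(T,a,z).round(4),onz(S,b,z).round(4))
def c(im,x,y,w=40,h=30): return cv2.resize(im[y:y+h,x:x+w],(400,300),interpolation=cv2.INTER_CUBIC)
cv2.imwrite("pics/crop1.png",np.hstack([c(t,305,200),c(s,291,189)]))
```

```text
wide (array([0.5276, 0.2343, 0.0355]), np.float64(0.0023)) [0.5273 0.2332 0.035 ] [0.5275 0.2357 0.035 ]
mid (array([0.5081, 0.299 , 0.0465]), np.float64(0.0012)) [0.5081 0.2987 0.045 ] [0.5071 0.3004 0.045 ]
slim (array([0.5405, 0.1709, 0.0558]), np.float64(0.0014)) [0.5404 0.1703 0.055 ] [0.54   0.1719 0.055 ]
eye (array([ 0.5905, -0.3592,  0.1651]), np.float64(0.0022)) [ 0.5912 -0.3613  0.162 ] [ 0.5886 -0.3588  0.162 ]
```

View pics/crop1.png

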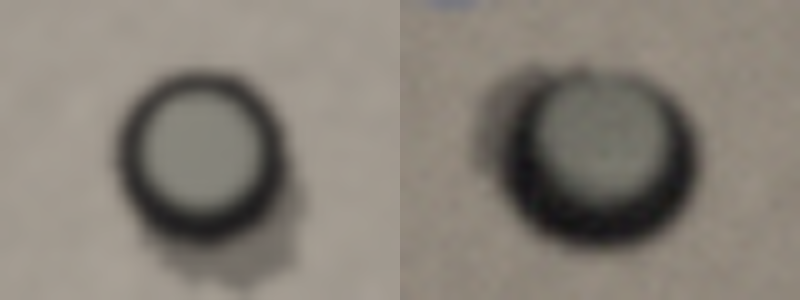

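Top crop: the button centre is at (324.7,214.8). Scene crop: it is at (310.8,202.0). The wide spool is the middle one in the row. I'll triangulate the button. First move: shut the gripper and turn to yaw 180, where tool x = -X, y = +Y and z = -Z.

Run:
```python
from h import *
T=r.camera_model("top");S=r.camera_model("scene")
a,b=(324.65,214.75),(310.75,201.95)
o1,d1=ray(T,a);o2,d2=ray(S,b)
x=np.linalg.lstsq(np.stack([d1,-d2],1),o2-o1,rcond=None)[0]
p,q=o1+d1*x[0],o2+d2*x[1];print(p,q)
for z in (.015,.02,.025,.03):print(z,onz(T,a,z),onz(S,b,z))
```

```text
[ 0.48047816 -0.00106048  0.01983615] [4.80758924e-01 1.76019414e-04 1.98742238e-02]
0.015 [ 0.48111115 -0.00105531  0.015     ] [0.47730427 0.00111051 0.015     ]
0.02 [ 0.48045672 -0.00106065  0.02      ] [4.80848069e-01 1.51905521e-04 2.00000000e-02]
0.025 [ 0.47980229 -0.00106599  0.025     ] [ 0.48439187 -0.0008067   0.025     ]
0.03 [ 0.47914786 -0.00107134  0.03      ] [ 0.48793567 -0.0017653   0.03      ]
```

Request:
apply_moves:
  deltas: [0,0,0,0,0,-5.92,0,0,0,0,0,-5.92,0,0,0,0,0,-5.92,-0.03,-0.03,0,0,0,0,-0.02,-0.045,0,0,0,0]
  claw: -1

```text
time_s: 0.6
eef_pos: [0.2412, 0.5204, 0.2492]
ee_rot: [-180.0, 0.0, -179.9]
contact_force: [2.1, 0.6, -0.6]
opening: 0.143
gripper_force: 0.0
```

Request:
apply_moves:
  deltas: [-0.016,-0.035,0,0,0,0,-0.016,-0.035,0,0,0,0,-0.016,-0.035,0,0,0,0,-0.016,-0.035,0,0,0,0,-0.016,-0.035,0,0,0,0]

```text
time_s: 1.1
eef_pos: [0.3208, 0.3438, 0.2499]
ee_rot: [-180.0, -0.0, -180.0]
contact_force: [-0.0, 0.9, 0.4]
opening: -0.003
gripper_force: 0.0
```

Request:
apply_moves:
  deltas: [-0.016,-0.035,0,0,0,0,-0.016,-0.035,0,0,0,0,-0.016,-0.035,0,0,0,0,-0.016,-0.035,0,0,0,0,-0.016,-0.035,0,0,0,0]

```text
time_s: 1.6
eef_pos: [0.4009, 0.1688, 0.25]
ee_rot: [180.0, -0.0, -180.0]
contact_force: [-0.2, 1.4, -0.7]
opening: 0.002
gripper_force: 0.0
```

Request:
apply_moves:
  deltas: [-0.016,-0.035,0,0,0,0,-0.016,-0.035,0,0,0,0,-0.016,-0.035,0,0,0,0,-0.016,-0.035,0,0,0,0,-0.016,-0.035,0,0,0,0]

```text
time_s: 2.1
eef_pos: [0.4809, -0.0063, 0.2499]
ee_rot: [180.0, -0.0, 180.0]
contact_force: [0.9, -0.1, -0.2]
opening: 0.001
gripper_force: 0.0
```

Request:
apply_moves:
  deltas: [0,0,0.02,0,0,0,0,0,0.02,0,0,0,0,0,0.02,0,0,0,0,0,0,0,0,0,0,0,0,0,0,0]

```text
time_s: 2.6
eef_pos: [0.4807, -0.0047, 0.1902]
ee_rot: [180.0, -0.0, -180.0]
contact_force: [-0.7, 0.8, 0.3]
opening: 0.002
gripper_force: 0.0
```

Run:
```python
from h import *
s=r.sense();print(s["eef_pos"],s["ee_rot"],s["joint_pos"]);m=r.camera_model("wrist")
im=r.camera("wrist"); cv2.imwrite("pics/w1.png",im);print(m["xyz"],m["orientation"])
for P in((.4805,-.0005,.02),(*s["eef_pos"][:2],s["eef_pos"][2]-.019)):print(proj(m,P))
```

```text
[ 0.48069184 -0.00465269  0.19020022] [ 1.79989680e+02 -3.46243815e-02 -1.79985880e+02] [-8.43645606e+00  2.11357626e+01  1.13040704e+02  7.13435190e-03
  4.58592988e+01 -9.84555428e+01]
[ 0.39802117 -0.00559281  0.31498974] [ 1.61505564e+02 -4.07674878e-03  8.99797032e+01]
[323.30213755 186.0076696 ]
[320.20099304 258.51313196]
```

View pics/w1.png

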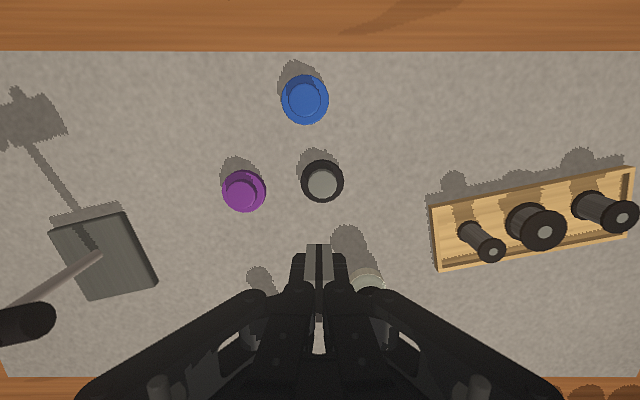

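The wrist view shows the grey button at (322,183), the spools on the right (slim (493,252), wide (544,232), mid (622,218)) and the shut fingertips at (318,245). The calibrations agree well.

Run:
```python
from h import *
m=r.camera_model("wrist"); im=cv2.imread("pics/w1.png").astype(int)
def comp(x,y,w,h,f):
    k,l,st,ce=cv2.connectedComponentsWithStats(f(im[y:y+h,x:x+w]).astype(np.uint8))
    i=1+np.argmax(st[1:,4]); return ce[i]+[x,y],st[i]
c,st=comp(306,164,34,36,lambda a:(a.min(-1)>75)&(a.min(-1)<140)); print(c,st)
print("btn",onz(m,c,.02))
for n,uv,z in(("wide",(544,232),.035),("slim",(493,252),.055),("mid",(622,218),.045)):print(n,onz(m,uv,z))
```

```text
[321.88170347 184.25394322] [  2   7  29  28 634]
btn [ 0.47914617 -0.00203217  0.02      ]
wide [0.52771553 0.23423934 0.035     ]
slim [0.54068827 0.17119682 0.055     ]
mid [0.5076041  0.29987395 0.045     ]
```

Request:
apply_moves:
  deltas: [0.0005,0.0035,0.02,0,0,0,0,0,0.035,0,0,0,0,0,0.035,0,0,0,0,0,0.03,0,0,0,0,0,0.015,0,0,0]

```text
time_s: 3.15
eef_pos: [0.4801, -0.001, 0.0539]
ee_rot: [180.0, -0.0, -180.0]
contact_force: [0.1, -0.9, 0.3]
opening: 0.0
gripper_force: 0.0
```

Request:
apply_moves:
  deltas: [0,0,0,0,0,0,0,0,0,0,0,0,0,0,0.003,0,0,0,0,0,0.003,0,0,0,0,0,0,0,0,0]

```text
time_s: 3.65
eef_pos: [0.4803, -0.0012, 0.0493]
ee_rot: [-180.0, 0.0, -180.0]
contact_force: [-0.3, 0.6, 0.4]
opening: -0.004
gripper_force: 0.0
```

Tip at about 0.030, no contact yet. I'll go on slowly.

Request:
apply_moves:
  deltas: [0,0,0.003,0,0,0,0,0,0.003,0,0,0,0,0,0.003,0,0,0,0,0,0.002,0,0,0,0,0,0,0,0,0]

```text
time_s: 4.15
eef_pos: [0.4802, -0.0012, 0.0378]
ee_rot: [180.0, -0.0, -180.0]
contact_force: [-0.1, -0.1, 2.4]
opening: 0.001
gripper_force: 1.2
```

Request:
apply_moves:
  deltas: [0,0,0.001,0,0,0,0,0,0.001,0,0,0,0,0,0.001,0,0,0,0,0,0,0,0,0,0,0,0,0,0,0]

```text
time_s: 4.65
eef_pos: [0.4802, -0.0012, 0.035]
ee_rot: [180.0, 0.0, -180.0]
contact_force: [1.2, -1.0, 3.8]
opening: 0.001
gripper_force: 1.8
```

Request:
apply_moves:
  deltas: [0,0,0.001,0,0,0,0,0,0.001,0,0,0,0,0,0,0,0,0,0,0,0,0,0,0,0,0,0,0,0,0]

```text
time_s: 5.15
eef_pos: [0.4802, -0.0012, 0.0343]
ee_rot: [-180.0, 0.1, -180.0]
contact_force: [-5.3, -0.4, 26.8]
opening: -0.001
gripper_force: 13.5
```

Force jumped to 27 N: the button is on its stop. Release it and travel high, beside the slim spool rather than over it.

Request:
apply_moves:
  deltas: [0,0,-0.005,0,0,0,0,0,-0.015,0,0,0,0,0,-0.04,0,0,0,0,0,-0.045,0,0,0,0,0,-0.045,0,0,0]

```text
time_s: 5.65
eef_pos: [0.4796, -0.0011, 0.1843]
ee_rot: [180.0, -0.1, -180.0]
contact_force: [1.0, 0.2, -0.7]
opening: 0.004
gripper_force: 0.0
```

Request:
apply_moves:
  deltas: [0,0.02,-0.03,0,0,0,0,0.04,-0.02,0,0,0,0,0.045,0,0,0,0,0,0.045,0,0,0,0,0,0.045,0,0,0,0]

```text
time_s: 6.15
eef_pos: [0.4797, 0.1955, 0.2331]
ee_rot: [180.0, 0.0, 180.0]
contact_force: [1.0, -0.8, -0.0]
opening: 0.003
gripper_force: 0.0
```

Request:
apply_moves:
  deltas: [0,0.03,0,0,0,0,0,0.0105,0,0,0,0,-0.02,0,0,0,0,0,-0.02,0,0,0,0,0,-0.0075,0,0,0,0,0]

```text
time_s: 6.65
eef_pos: [0.5288, 0.2337, 0.2326]
ee_rot: [-180.0, -0.0, 180.0]
contact_force: [-0.8, -0.5, 0.5]
opening: 0.002
gripper_force: 0.0
```

Request:
apply_moves:
  deltas: [0,0,0.01,0,0,0,0,0,0.02,0,0,0,0,0,0.02,0,0,0,0,0,0.01,0,0,0,0,0,0,0,0,0]

```text
time_s: 7.15
eef_pos: [0.5265, 0.2339, 0.1716]
ee_rot: [-180.0, -0.2, 180.0]
contact_force: [-0.3, -0.3, 0.4]
opening: 0.002
gripper_force: 0.0
```

Run:
```python
from h import *
s=r.sense();print(s["time_s"],s["eef_pos"]);m=r.camera_model("wrist")
im=r.camera("wrist"); cv2.imwrite("pics/w2.png",im)
for P in((.5275,.2342,.035),(.5405,.171,.055),(.508,.2995,.045)):print(proj(m,P))
t=r.camera("top");cv2.imwrite("pics/t2.png",t);print(cv2.absdiff(t,cv2.imread("pics/top0.png"))[208:222,318:332].mean())
```

```text
7.15 [0.52653321 0.23390366 0.17156886]
[319.96158332 196.9940943 ]
[249.95976484 217.48355671]
[392.68101888 179.6754417 ]
8.467687074829932
```

View pics/w2.png

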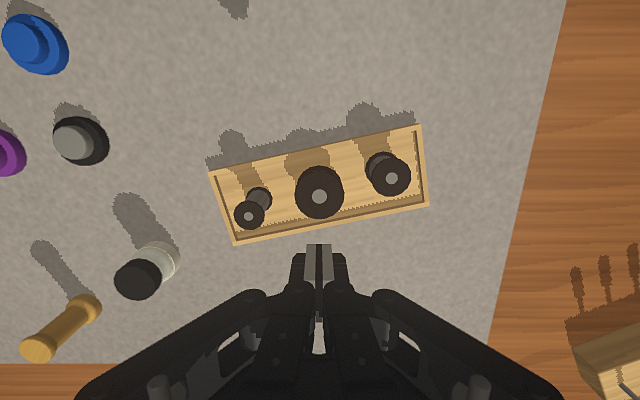

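The wide spool's hub is at (319.5,196), against a predicted (320,197), so it is directly ahead. The slim spool is at (249,216) and the mid one at (391,178). I'll descend to tips 25 mm above the top (TCP z 0.079) and hold.

Request:
apply_moves:
  deltas: [-0.0005,0,0.02,0,0,0,0,0,0.03,0,0,0,0,0,0.025,0,0,0,0,0,0.0125,0,0,0,0,0,0.005,0,0,0]

```text
time_s: 7.75
eef_pos: [0.5281, 0.2343, 0.0802]
ee_rot: [-180.0, -0.0, -180.0]
contact_force: [-0.4, -1.2, 0.0]
opening: 0.001
gripper_force: 0.0
```

Request:
apply_moves:
  deltas: [0,0,0,0,0,0,0,0,0,0,0,0,0,0,0,0,0,0,0,0,0,0,0,0,0,0,0,0,0,0]

```text
time_s: 8.25
eef_pos: [0.5283, 0.2344, 0.081]
ee_rot: [180.0, 0.0, -180.0]
contact_force: [0.1, -0.2, -0.1]
opening: -0.002
gripper_force: 0.0
```

Request:
apply_moves:
  deltas: [0,0,0,0,0,0,0,0,0,0,0,0,0,0,0,0,0,0,0,0,0,0,0,0,0,0,0,0,0,0]

```text
time_s: 8.75
eef_pos: [0.5281, 0.2343, 0.0805]
ee_rot: [180.0, -0.0, -180.0]
contact_force: [0.2, -0.3, 0.0]
opening: 0.002
gripper_force: 0.0
```

Request:
apply_moves:
  deltas: [0,0,0,0,0,0,0,0,0,0,0,0,0,0,0,0,0,0,0,0,0,0,0,0,0,0,0,0,0,0]

```text
time_s: 9.25
eef_pos: [0.5281, 0.2343, 0.0805]
ee_rot: [180.0, 0.0, -180.0]
contact_force: [0.7, 0.5, -0.4]
opening: -0.001
gripper_force: 0.0
```

Request:
apply_moves:
  deltas: [0,0,0,0,0,0,0,0,0,0,0,0,0,0,0,0,0,0,0,0,0,0,0,0,0,0,0,0,0,0]

```text
time_s: 9.75
eef_pos: [0.5281, 0.2343, 0.0805]
ee_rot: [180.0, 0.0, -180.0]
contact_force: [0.1, 0.4, -0.2]
opening: 0.0
gripper_force: 0.0
```

Request:
apply_moves:
  deltas: [0,0,0,0,0,0,0,0,0,0,0,0,0,0,0,0,0,0,0,0,0,0,0,0,0,0,0,0,0,0]

```text
time_s: 10.25
eef_pos: [0.5281, 0.2344, 0.0805]
ee_rot: [180.0, 0.0, -180.0]
contact_force: [-0.4, -0.8, -0.7]
opening: -0.001
gripper_force: 0.0
```

Request:
apply_moves:
  deltas: [0,0,0,0,0,0,0,0,0,0,0,0,0,0,0,0,0,0,0,0,0,0,0,0,0,0,0,0,0,0]

```text
time_s: 10.75
eef_pos: [0.5281, 0.2343, 0.0805]
ee_rot: [180.0, 0.0, -180.0]
contact_force: [-0.4, -0.3, -0.0]
opening: -0.002
gripper_force: 0.0
```

Run:
```python
from h import *
s=r.sense();print(s["time_s"],s["eef_pos"],s["ee_rot"]);a=r.camera("scene");b=r.camera("wrist")
cv2.imwrite("pics/sc3.png",np.hstack([cv2.resize(a[150:230,350:460],(400,291)),cv2.resize(b,(400,250))[:, :].repeat(1,0) if 0 else cv2.resize(b,(400,291))]))
```

```text
10.75 [0.52808872 0.23432409 0.08051952] [ 1.79994585e+02  1.97078300e-03 -1.79991620e+02]
```

View pics/sc3.png

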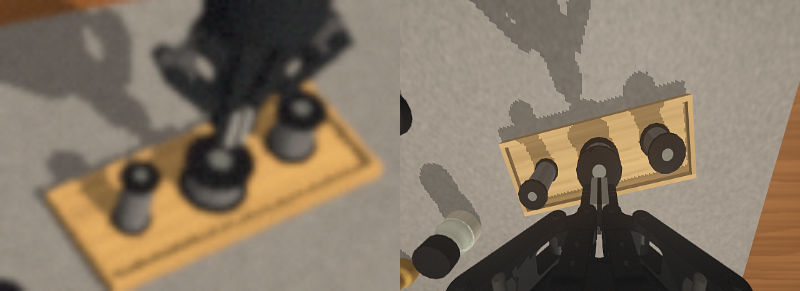

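The fingertips are over the wide spool's centre, 26 mm above it, held 3 s, and the spools have not moved. Next: lift straight up, go round by x≈0.48 and approach above the eye.

Request:
apply_moves:
  deltas: [0,0,-0.03,0,0,0,0,0,-0.045,0,0,0,0,0,-0.045,0,0,0,0,0,-0.045,0,0,0,0,0,-0.035,0,0,0]

```text
time_s: 11.35
eef_pos: [0.5281, 0.2344, 0.2835]
ee_rot: [180.0, 0.1, -180.0]
contact_force: [0.5, 0.4, 0.7]
opening: -0.001
gripper_force: 0.0
```

Request:
apply_moves:
  deltas: [0.03,0,0,0,0,0,0.02,-0.03,0,0,0,0,0,-0.045,0,0,0,0,0,-0.045,0,0,0,0,0,-0.045,0,0,0,0]

```text
time_s: 11.85
eef_pos: [0.4777, 0.068, 0.2807]
ee_rot: [180.0, 0.0, -179.9]
contact_force: [1.2, 0.5, -0.3]
opening: -0.001
gripper_force: 0.0
```

Request:
apply_moves:
  deltas: [0,-0.045,0,0,0,0,0,-0.045,0,0,0,0,0,-0.045,0,0,0,0,0,-0.045,0,0,0,0,0,-0.045,0,0,0,0]

```text
time_s: 12.35
eef_pos: [0.4778, -0.1575, 0.2806]
ee_rot: [-180.0, 0.0, -180.0]
contact_force: [0.7, 0.6, 0.0]
opening: 0.004
gripper_force: 0.0
```

Request:
apply_moves:
  deltas: [0,-0.045,0,0,0,0,-0.02,-0.045,0,0,0,0,-0.03,-0.045,0,0,0,0,-0.03,-0.04,0,0,0,0,-0.032,-0.03,0,0,0,0]

```text
time_s: 12.85
eef_pos: [0.5884, -0.3599, 0.2803]
ee_rot: [-180.0, -0.0, 179.9]
contact_force: [0.3, 0.9, -0.6]
opening: 0.002
gripper_force: 0.0
```

Request:
apply_moves:
  deltas: [0,0,0,0,0,0,0,0,0,0,0,0,0,0,0,0,0,0,0,0,0,0,0,0,0,0,0,0,0,0]

```text
time_s: 13.35
eef_pos: [0.5877, -0.3566, 0.2812]
ee_rot: [-180.0, 0.0, -180.0]
contact_force: [-0.2, 0.3, 0.2]
opening: 0.003
gripper_force: 0.0
```

Run:
```python
from h import *
s=r.sense();print(s["time_s"],s["eef_pos"],s["joint_pos"]);m=r.camera_model("wrist")
im=r.camera("wrist"); cv2.imwrite("pics/w4.png",im)
print(proj(m,(.5905,-.36,.162)))
```

```text
13.35 [ 0.58766982 -0.35659052  0.28122707] [-3.67520550e+01  3.19539369e+01  7.73979354e+01  5.73880973e-03
  7.06060474e+01 -1.26793470e+02]
[315.85812618 204.40938701]
```

View pics/w4.png

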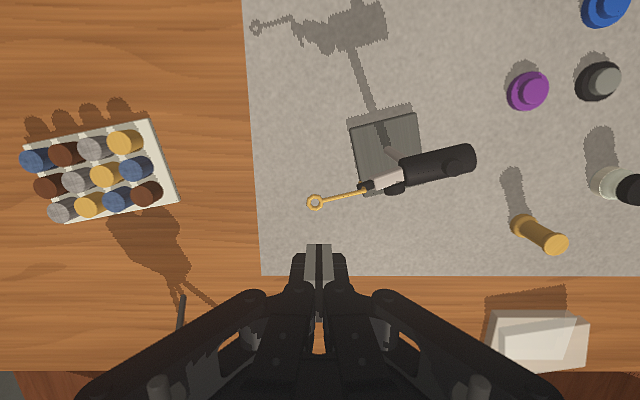

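The wrist view shows the eye at (314.5,202), against a predicted (316,204). That puts it at about (0.590,-0.3605). I'll shift +2 mm in x and -4 mm in y, go down to TCP z 0.2065, and hold.

Request:
apply_moves:
  deltas: [-0.002,-0.004,0.01,0,0,0,0,0,0.025,0,0,0,0,0,0.022,0,0,0,0,0,0.0125,0,0,0,0,0,0.005,0,0,0]

```text
time_s: 13.9
eef_pos: [0.5897, -0.3611, 0.2043]
ee_rot: [179.9, -0.1, -180.0]
contact_force: [0.6, 0.3, 0.9]
opening: -0.003
gripper_force: 0.0
```

Request:
apply_moves:
  deltas: [0,0,0,0,0,0,0,0,0,0,0,0,0,0,0,0,0,0,0,0,0,0,0,0,0,0,0,0,0,0]

```text
time_s: 14.4
eef_pos: [0.59, -0.3613, 0.2065]
ee_rot: [-180.0, 0.0, -180.0]
contact_force: [-0.5, 0.8, -0.4]
opening: -0.001
gripper_force: 0.0
```

Run:
```python
from h import *
s=r.sense();print(s["time_s"],s["eef_pos"]);m=r.camera_model("wrist")
b=r.camera("wrist");a=r.camera("scene"); c=r.camera("top")
cv2.imwrite("pics/w5.png",np.vstack([b[160:300,220:420].repeat(3,0).repeat(3,1)[:,:600],cv2.resize(a[185:255,110:260],(600,180))]))
print(proj(m,(.590,-.3605,.162)),"offset 220,160 x3")
```

```text
14.4 [ 0.58999428 -0.36132969  0.20646333]
[321.25492647 238.46276479] offset 220,160 x3
```

View pics/w5.png

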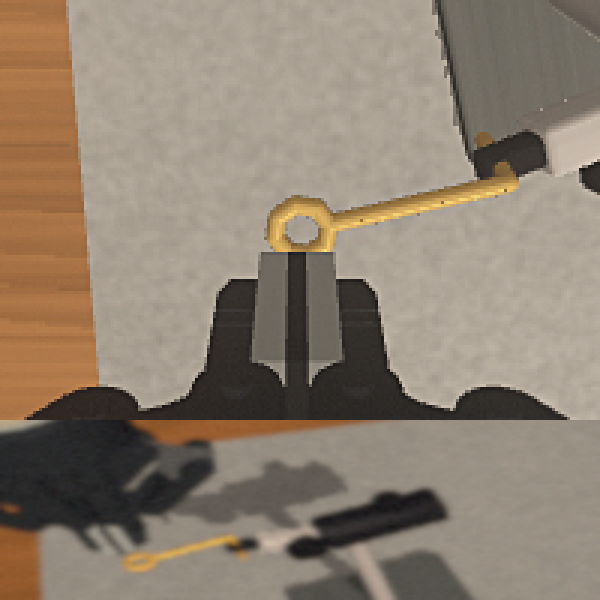

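The eye is at wrist (320.3,236), about 1 mm from the expected spot, and centred on the finger gap (column 319). Hold for more than 2 s.

Request:
apply_moves:
  deltas: [0,0,0,0,0,0,0,0,0,0,0,0,0,0,0,0,0,0,0,0,0,0,0,0,0,0,0,0,0,0]

```text
time_s: 15.05
eef_pos: [0.5899, -0.3612, 0.2059]
ee_rot: [180.0, 0.0, -180.0]
contact_force: [0.6, 0.4, -0.1]
opening: -0.004
gripper_force: 0.0
```

Request:
apply_moves:
  deltas: [0,0,0,0,0,0,0,0,0,0,0,0,0,0,0,0,0,0,0,0,0,0,0,0,0,0,0,0,0,0]

```text
time_s: 15.55
eef_pos: [0.5899, -0.3613, 0.206]
ee_rot: [180.0, 0.0, -180.0]
contact_force: [0.1, 0.1, -0.8]
opening: -0.001
gripper_force: 0.0
```

Request:
apply_moves:
  deltas: [0,0,0,0,0,0,0,0,0,0,0,0,0,0,0,0,0,0,0,0,0,0,0,0,0,0,0,0,0,0]

```text
time_s: 16.05
eef_pos: [0.5899, -0.3613, 0.206]
ee_rot: [180.0, 0.0, -180.0]
contact_force: [-0.7, -0.3, -0.7]
opening: -0.002
gripper_force: 0.0
```

Request:
apply_moves:
  deltas: [0,0,0,0,0,0,0,0,0,0,0,0,0,0,0,0,0,0,0,0,0,0,0,0,0,0,0,0,0,0]

```text
time_s: 16.55
eef_pos: [0.5899, -0.3613, 0.206]
ee_rot: [180.0, 0.0, -180.0]
contact_force: [-0.5, -0.2, 0.7]
opening: -0.001
gripper_force: 0.0
```

Request:
apply_moves:
  deltas: [0,0,0,0,0,0,0,0,0,0,0,0,0,0,0,0,0,0,0,0,0,0,0,0,0,0,0,0,0,0]

```text
time_s: 17.05
eef_pos: [0.5899, -0.3613, 0.206]
ee_rot: [180.0, 0.0, -180.0]
contact_force: [0.1, -0.0, -0.0]
opening: 0.002
gripper_force: 0.0
```

```bash
python3 -c "
from h import *
s=r.sense();print(s['time_s'],s['eef_pos'],r.finish_job())"
```

```text
the job is handed in; nothing more can be done
17.05 [ 0.58992006 -0.36126856  0.20595932] None
```

I handed the job in at 17 s: the button was pressed to its stop and released, then the fingertips held about 26 mm above the wide spool for 3 s and about 25 mm above the hook eye for over 2.5 s, where they stayed; no result was shown.

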